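# Bring the polishing spindle on at the interlocked switch box

### The arm

A 6-joint arm with a two-finger parallel gripper is mounted at the origin on the work surface. World frame = base frame: x ahead of the robot, y to its left, z up, the work surface at z = 0. Lengths are in mm, angles in rad, forces in N, time in s.
With the tool pointing down it reaches from about 350 to 875 mm from the base axis. Payload 4.2 kg.
Tool frame: the origin (TCP) lies at the very end of the fingers, on their centre line; the grasp point (between the pads) lies 19 mm behind it (arm.grip_point_offset is the distance from the TCP to the grasp point, in mm); z points along the fingers, y is the direction in which the jaws open and shut (so a half turn about z gives the same grasp; the last joint's range is limited). The gripper opens to 85 mm and grips with 20 to 120 N. Pads are 22 mm wide; open, the fingers measure 114 mm over their backs; the gripper's body (76 mm by 85 mm) begins 54 mm behind the grasp point. The pads swing forward as they close: fully open they stand 13 mm farther back than shut.
Start: joints at [-0.843, 0.385, 0.008, 0, -1.194, -0.259], TCP at [282.396, -557.541, 231.312] pointing down, gripper open.
Joint ranges: [-3.14, 3.14], [-1.21, 2.06], [-1.07, 1.41], [-3.16, 2.05], [-2.99, -0.16], [-3.1, 3.1]. Speed limits (rad/s): [2.79, 2.79, 3.14, 3.14, 3.14, 3.14].

### API

Orientations are given as a unit quaternion [x, y, z, w].
In Python, from bench import arm gives the robot as it stands.
- The arm moves only by the tool drive_tool, never from a script. Its argument "steps" is a list of rows, each a list of 5 numbers: the shift along the tool's x, y, z in m, then the turn about the tool's z in degrees, then the finger opening in m, from 0 to 0.0854. A call has 1 to 20 rows; each row shifts and turns the commanded pose from where the row before left it, along the tool's axes as they then stand; what a row does not reach is not made up. A row lasts 1/10 s, in which the tool goes at most 50 mm and 8.59 degrees, less where a joint would pass 70% of its speed; a pose out of reach is approached as far as the arm can. A call is refused whole if a number of a shift passes 0.05 or a number of a turn 8.59, either way. A call with a gripper value outside its range is refused whole. The fingers move at their own pace and stop on an object; the grip force is fixed at half the most. Time passes only in rows, so rows that do not move let the fingers close. It gives the time, the measured TCP pose, the force and the opening at its end, in the units of the state.
- arm.read_state(): the state, without advancing time (a new reading comes with each control period).
- arm.get_image(name): name is "scene" or "top" or "wrist"; returns (picture, depth): 420x560x3 uint8, blue, green, red; 420x560 float32, mm along the optical axis (not along the pixel's ray), 0 where there is no reading.
- arm.camera_params(name): a dict with "K" (3x3 intrinsics, pixels), "dist" ([k1, k2, p1, p2, k3] as OpenCV has them; the pictures are not rectified), "world_to_cam" (4x4, takes a point from world to camera coordinates); the wrist camera has in their place "mount" (4x4, takes a point from camera to tool coordinates, whose origin is the TCP and whose axes are the flange's). Camera axes: x right, y up, looking along -z (the intrinsics and any distortion apply to the point x, -y, -z); pixel columns grow to the right and rows downward; lengths in mm; the calibration is good to about 2 mm. A picture is of the moment at which its call begins: read the wrist's pose just before it. camera_params takes no time and is no camera call.
- arm.job_done(): hands the job in, once; it reports no verdict.
The state is a dict: "clock": time; "joints": joint angles; "joint_vel": joint speeds; "joint_efforts": joint torques, N m; "position": TCP position; "ee_rot": TCP orientation; "contact_force": force on the tool from outside, world axes, zero at the start; "wrist_torque": the same for the moment, N m; "gripper_width": finger opening in mm.
Only numpy, scipy, OpenCV 4.12 (cv2) and the standard library are available. Lean on these libraries where they do the work, as an engineer would, in place of code of your own. Each camera call takes 0.05 s, during which the arm holds its last target.

### The job

On the grey switch box, turn the long isolator lever counter-clockwise until it is firmly home against its inner stop; only that frees the short selector lever, which you then turn counter-clockwise until it too is firmly home against its stop. Feel each one home gently, never pushing a lever, at its stop or while still locked, with more than about 15 N; leave both where they end, let go, and do not disturb the other things on the bench.

Things in the scene. Friction and masses are not known exactly. Their poses are not given: they have to be found in the camera images.
- switch_box: grey cast box with green-painted cover, fixed to the bench, 150 (its x) x 260 (its y) x 55 mm high; origin at the centre of its underside, z up. Angles below are in this frame: 0 = box +x, counter-clockwise from above positive. The isolator turns about an upright axis at (0, -55) mm, the selector about one at (0, +55) mm
- isolator: the long lever: steel arm 14 mm wide, its top 71 mm above the bench, on a hub of 44 mm diameter; an upright black post stands on its end. Origin on the turning axis at the cover (z 55 mm), its x axis along the arm to the post. Starts at about -135 degrees (up to 0.3 rad either way); friction holds it where it is left (2 N at the post)
- isolator_post (a point): centre of the isolator's post: round, 16 mm diameter, 80 mm from the axis, standing free from 71 to 127 mm above the bench; this point is 99 mm above the bench. At the stop the force needed here rises by about 3.5 N per mm: pressed with 5 N or more it is home (7 to 10 N is right), over 18 N is forcing it. Let go, it springs back less than 4 mm
- isolator_axis (a point): point on the isolator's turning axis at the height of the post's centre
- isolator_stop: the isolator's buffered stop, hidden in the box; a lug on the shaft, 40 mm from the axis, meets it. The lever is clamped on its shaft at an unknown angle, so this place does not tell where the lever stops: it must be felt, somewhere after 0.85 to 1.75 rad of counter-clockwise swing
- selector: the short lever: same arm and post, hub of 30 mm diameter. Origin on the turning axis at the cover, its x axis along the arm to the post. Starts at about +55 degrees. Until the isolator is home it binds hard within 0.25 rad; then it turns freely (2 N friction at the post) to a buffered stop at about +127 degrees. With the selector over, the isolator is locked
- selector_post (a point): centre of the selector's post: round, 16 mm diameter, 60 mm from the axis, standing free from 71 to 127 mm above the bench; this point is 99 mm above the bench. At the stop the force needed here rises by about 6 N per mm: pressed with 5 N or more it is home, over 20 N is forcing it; bound by the interlock, over 15 N is forcing it
- selector_axis (a point): point on the selector's turning axis at the height of the post's centre
- selector_stop: the selector's rubber-faced stop, hidden inside the box; it meets a lug 40 mm from the axis
- brass_bush: bystander: loose brass bush, 26 mm diameter, 20 mm high, standing on the box's cover between the levers; origin under its centre
- flat_file: bystander: file with wooden handle lying beyond the box, about 300 mm long, 22 mm high
- drink_can: bystander: plain can, 66 mm diameter, 115 mm high; origin under its centre
- screw_tray: bystander: steel tray 100 x 140 x 30 mm; origin under its centre
- driver: bystander: screwdriver lying on the bench
- oak_block: bystander: wooden block 60 x 100 x 30 mm; origin under its centre
- mug: bystander: white mug, 80 mm diameter, 90 mm high; origin under its centre

How it is judged:
By the outcome, as a careful person would: the job done as asked, in the order asked, and still so for the second after the job is handed in, with the robot touching nothing.
It also fails if it takes over 67 s, if anything falls off the work surface, if the arm or the gripper's body presses on something with over 40 N, if the wrist force passes 120 N, or if a joint passes its speed limit or range.

## Working session

There is one attempt and no reset: what is moved stays moved. The work goes in short steps, Python scripts to look and compute and a tool call to move; the robot and the scene stay as the last step left them, time stands still between calls to the robot, and variables do not carry over. Pictures are saved under pics/ and viewed, and the job is handed in when it is done.

Besides the shell and the picture viewer there is one more tool, called by a JSON object that holds its "fn" and its "kwargs". drive_tool: Moves the arm, as the interface text tells. Its arguments: {"type":"object","properties":{"steps":{"type":"array"}},"required":["steps"]}

```bash
mkdir -p pics; ls
python3 - <<'E'
from bench import arm
import cv2,numpy as np
print(arm.read_state())
for n in("scene","top"):
    p,d=arm.get_image(n); cv2.imwrite(f"pics/{n}0.png",p); np.save(f"{n}0.npy",d); print(n,arm.camera_params(n))
print(arm.camera_params("wrist"))
E
```

```text
pics
{'clock': 0.0, 'joints': array([-8.43406589e-01,  3.85567226e-01,  6.61235757e-03, -5.17877877e-04,
       -1.19399889e+00, -2.58612470e-01]), 'joint_vel': array([ 0.00011073,  0.00025825,  0.00082089, -0.00135206,  0.00083174,
        0.00187055]), 'joint_efforts': array([ 7.57969747e-05, -3.92287123e+01,  1.88408875e+01,  4.18623269e+00,
       -4.57363960e-03, -4.93199508e-06]), 'position': array([ 282.13176363, -557.0341089 ,  230.20707421]), 'ee_rot': array([-2.32155314e-01,  9.72678101e-01,  1.06416242e-03, -2.98515380e-04]), 'contact_force': array([ 0.0979402 ,  0.08074188, -0.26508867]), 'wrist_torque': array([-0.02614921,  0.0035537 , -0.05394383]), 'gripper_width': 85.53859699281897}
scene {'K': array([[487.52553193,   0.        , 276.40679172],
       [  0.        , 487.52553193, 210.2489532 ],
       [  0.        ,   0.        ,   1.        ]]), 'dist': array([-0.14208621,  0.        ,  0.        ,  0.        ,  0.        ]), 'world_to_cam': array([[-5.56857712e-01,  8.30368894e-01, -1.99245711e-02,
         2.98779634e+02],
       [-5.07033346e-01, -3.20828422e-01, 
[... 713 characters left out ...]
  -9.29632840e+02],
       [ 0.00000000e+00,  0.00000000e+00,  0.00000000e+00,
         1.00000000e+00]])}
{'K': array([[337.43925154,   0.        , 278.63533062],
       [  0.        , 337.43925154, 208.04774079],
       [  0.        ,   0.        ,   1.        ]]), 'dist': array([-0.06176725,  0.        ,  0.        ,  0.        ,  0.        ]), 'mount': array([[-3.57250710e-04,  9.56739614e-01,  2.90945327e-01,
         7.48242171e+01],
       [ 9.99999363e-01,  6.53432514e-04, -9.20840668e-04,
        -1.80658685e-01],
       [-1.07111788e-03,  2.90944813e-01, -9.56739238e-01,
        -1.42149266e+02],
       [ 0.00000000e+00,  0.00000000e+00,  0.00000000e+00,
         1.00000000e+00]])}
```

View pics/top0.png

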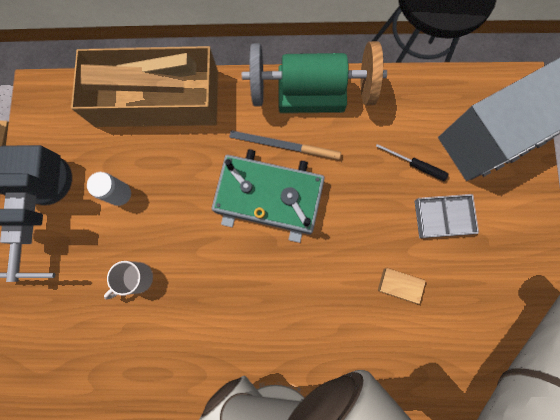

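View pics/scene0.png

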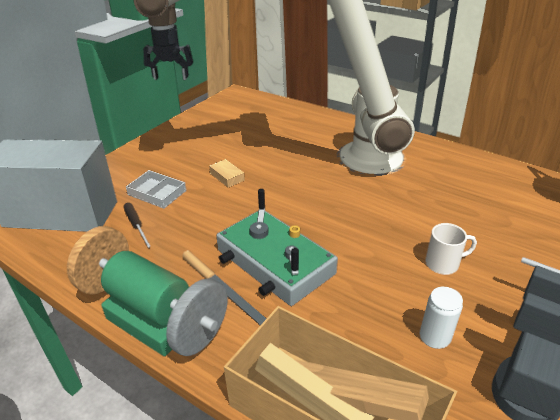

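The top view shows the box spanning about (215–323, 157–232). The isolator hub is at (290,196) with its post near (307,222), the selector hub at (246,187) with its post near (229,163), and the bush at (260,212). I'll zoom in next.

```bash
cat > h.py <<'E'
import cv2,numpy as np
from bench import arm
def ray(n,uv,P=None,T=None):
    P=arm.camera_params(n)
    q=cv2.undistortPoints(np.array([[uv]],float),P["K"],P["dist"])[0,0]
    d=np.array([q[0],-q[1],-1.])
    if n=="wrist": M=T@P["mount"]
    else: M=np.linalg.inv(P["world_to_cam"])
    return M[:3,3],M[:3,:3]@d
def atz(n,uv,z,T=None):
    o,d=ray(n,uv,T=T); return o+d*(z-o[2])/d[2]
def atdepth(n,uv,dep,T=None):
    o,d=ray(n,uv,T=T); return o+d*dep
def proj(n,X,T=None):
    P=arm.camera_params(n)
    W=np.linalg.inv(T@P["mount"]) if n=="wrist" else P["world_to_cam"]
    c=W[:3,:3]@np.array(X,float)+W[:3,3]
    return cv2.projectPoints(np.array([[c[0],-c[1],-c[2]]]),np.zeros(3),np.zeros(3),P["K"],P["dist"])[0].ravel()
E
python3 - <<'E'
from h import *
p=cv2.imread("pics/top0.png");c=p[145:245,200:335]
cv2.imwrite("pics/topz.png",cv2.resize(c,None,fx=5.5,fy=5.5,interpolation=cv2.INTER_CUBIC))
p=cv2.imread("pics/scene0.png");c=p[180:305,205:345]
cv2.imwrite("pics/scz.png",cv2.resize(c,None,fx=4.8,fy=4.8,interpolation=cv2.INTER_CUBIC))
E
```

```text
(no output)
```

View pics/topz.png

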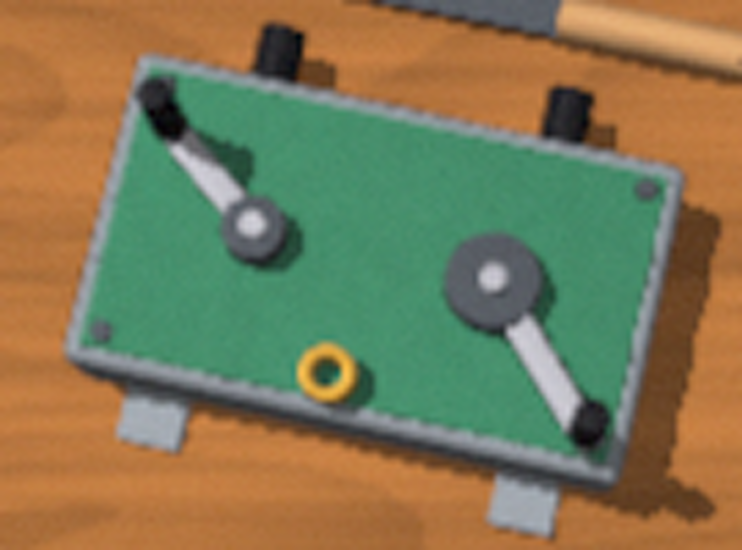

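View pics/scz.png

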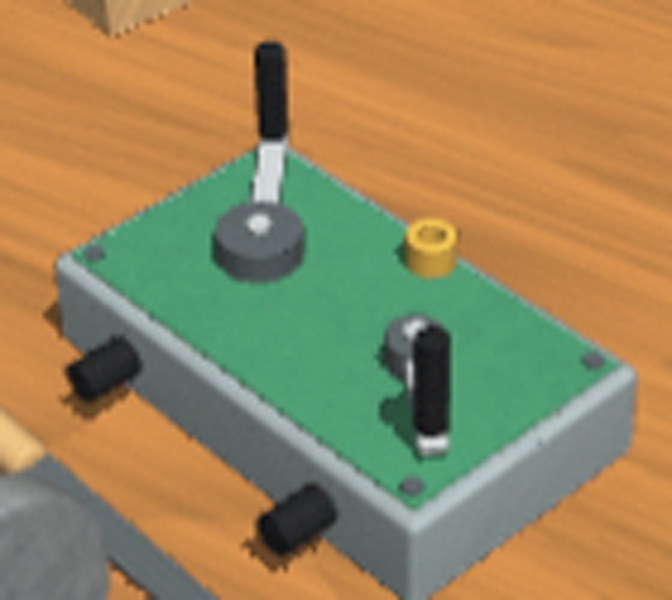

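Run:
```python
from h import *
from scipy.optimize import least_squares
tz=lambda u,v:((u+.5)/5.5+200-.5,(v+.5)/5.5+145-.5)
sz=lambda u,v:((u+.5)/4.8+205-.5,(v+.5)/4.8+180-.5)
obs=[("top",tz(145,58),75,130,55),("top",tz(682,172),75,-130,55),("top",tz(612,485),-75,-130,55),("top",tz(70,355),-75,130,55),
("scene",sz(62,262),75,-130,55),("scene",sz(415,522),75,130,55),("scene",sz(634,370),-75,130,55),("scene",sz(290,148),-75,-130,55),
("top",tz(492,277),0,-55,80),("top",tz(252,224),0,55,80)]
def w(p,x,y):
    c,s=np.cos(p[2]),np.sin(p[2]); return p[0]+c*x-s*y,p[1]+s*x+c*y
def f(p,o): 
    return np.concatenate([proj(n,[*w(p,x,y),z])-uv for n,uv,x,y,z in o])
for o in (obs[:4],obs[4:8],obs[:8]):
    r=least_squares(f,[500,0,0],args=(o,));print(r.x,np.round(r.fun,1))
p=r.x
d=np.load("top0.npy")
for nm,uv in dict(isohub=(510,250),selhub=(270,245),cover=(400,250),isotop=(590,412),seltop=(157,92),isohubc=(492,277),selc=(252,224)).items():
    u=tz(*uv);dd=d[int(round(u[1])),int(round(u[0]))];print(nm,atdepth("top",u,dd))
c,s=np.cos(p[2]),np.sin(p[2]);R=np.array([[c,s],[-s,c]])
for nm,n,uv,z in [("iso","top",tz(592,413),127),("iso","scene",sz(270,46),127),("iso","scene",sz(272,137),71),("sel","top",tz(156,92),127),("sel","scene",sz(431,332),127),("sel","scene",sz(432,437),71),("ihub","top",tz(492,277),78),("shub","top",tz(252,224),78),("bush","top",tz(327,369),75)]:
    X=atz(n,uv,z); b=R@(X[:2]-p[:2]); a=b-[0,-55 if nm[0]=='i' else 55]
    print(nm,n,X,b,np.hypot(*a),np.degrees(np.arctan2(a[1],a[0])))
```

```text
[ 5.68112851e+02  1.71121184e+01 -2.33163149e-01] [-0.8 -1.6  1.5 -0.3  1.4  0.8 -2.2  0.9]
[ 5.68859179e+02  2.11792149e+01 -2.47695295e-01] [-1.5 -1.5 -0.3  2.4  3.   0.5 -1.4 -3.5]
[ 5.68108656e+02  1.89852304e+01 -2.39828684e-01] [-1.3 -1.9  0.9  0.   0.4  1.1 -3.   0.6 -2.2 -1.7 -0.5  1.7  2.4 -0.4
 -2.4 -3.8]
isohub [570.25760035 -43.85684609  74.18649409]
selhub [572.83804034  62.94723594  76.82078357]
cover [574.65682016   5.8079243   55.96249141]
isotop [489.67939894 -75.47526915 128.26356252]
seltop [629.13894084 107.04201403 126.25866338]
isohubc [556.98837696 -35.72327824  79.40952598]
selc [581.81259079  70.77110111  79.72606154]
iso top [489.43346796 -76.36212146 127.        ] [ -53.77495124 -111.30659167] 77.859987452939 -133.68255164594038
iso scene [487.04414874 -75.40810409 127.        ] [ -56.32249867 -110.94742939] 79.3872704637973 -135.1914119588607
iso scene [488.84518676 -75.53316838  71.        ] [ -54.54330143 -110.64110241] 77.91600611314827 -134.42916347992025
sel top [628.92176228 107.3550273  127.        ] [ 38.08152773 100.28585212] 59.16934304925227 49.93903545611973
sel scene [627.31375196 108.47028852 127.        ] [ 36.25462586 100.98723241] 58.559571727576426 51.74906641769539
sel scene [632.45422234 112.42840598  71.        ] [ 40.30777295 106.05311122] 65.0471884530821 51.70798043090058
ihub top [557.27847306 -35.73248091  78.        ] [  2.47722931 -55.72417906] 2.5809107661523654 -16.295451123653724
shub top [582.21444684  70.95927325  78.        ] [ 1.35634694 53.83711345] 1.7866119169582384 -40.60868344484445
bush top [517.03189506  37.37819607  75.        ] [-53.98387229   5.73395413] 73.08489408139427 -137.616211781652
```

{"fn": "drive_tool", "kwargs": {"steps": [[-0.0285, 0.0274, 0, 0, 0], [-0.0285, 0.0274, 0, 0, 0], [-0.0285, 0.0274, 0, 0, 0], [-0.0285, 0.0274, 0, 0, 0], [-0.0285, 0.0274, 0, 0, 0], [-0.0285, 0.0274, 0, 0, 0], [-0.0285, 0.0274, 0, 0, 0], [-0.0285, 0.0274, 0, 0, 0], [-0.0285, 0.0274, 0, 0, 0], [-0.0285, 0.0274, 0, 0, 0], [-0.0285, 0.0274, 0, 0, 0], [-0.0285, 0.0274, 0, 0, 0], [-0.0285, 0.0274, 0, 0, 0], [-0.0285, 0.0274, 0, 0, 0], [0, 0, 0, 0, 0], [0, 0, 0, 0, 0]]}}

```text
clock: 1.7
position: [464.8, -34.4, 230.9]
ee_rot: [-0.233, 0.972, 0.0, -0.001]
contact_force: [-1.0, -1.1, -0.1]
gripper_width: -0.3
```

```bash
cat >> h.py <<'E'
from scipy.spatial.transform import Rotation as Rn
def T():
    s=arm.read_state();t=np.eye(4);t[:3,:3]=Rn.from_quat(s["ee_rot"]).as_matrix();t[:3,3]=s["position"];return t,s
E
python3 - <<'E'
from h import *
t,s=T();print(s);p,d=arm.get_image("wrist");cv2.imwrite("pics/w1.png",p);np.save("w1.npy",d);np.save("w1T.npy",t)
print(t)
for X in [(489,-75.7,127),(556.8,-35.8,78),(582,71,78),(517,37.4,75)]: print(X,proj("wrist",X,t))
E
```

```text
{'clock': 1.7, 'joints': array([ 2.75981620e-01,  1.12377186e-01, -3.63808799e-01, -2.46838059e-04,
       -1.09594916e+00, -1.37606322e+00]), 'joint_vel': array([-0.03556763, -0.01032477, -0.01012629,  0.00189484,  0.00037474,
        0.00024847]), 'joint_efforts': array([ 6.90314490e-01, -2.38658041e+01,  1.82976007e+01,  4.02903110e+00,
        3.50580958e-02, -1.55747792e-02]), 'position': array([464.76527102, -34.39147201, 230.851924  ]), 'ee_rot': array([-2.33135516e-01,  9.72444019e-01,  8.24491461e-05, -6.73313847e-04]), 'contact_force': array([-1.04166178, -1.06147267, -0.05321396]), 'wrist_torque': array([-0.07207364,  0.03117702,  0.03424505]), 'gripper_width': -0.29870963891026125}
[[-8.91294755e-01 -4.53422366e-01 -1.34796370e-03  4.64765271e+02]
 [-4.53422588e-01  8.91295649e-01 -1.53592385e-04 -3.43914720e+01]
 [ 1.27107640e-03  4.74301101e-04 -9.99999080e-01  2.30851924e+02]
 [ 0.00000000e+00  0.00000000e+00  0.00000000e+00  1.00000000e+00]]
(489, -75.7, 127) [216.08836062 211.86670448]
(556.8, -35.8, 78) [234.35065053 273.62235141]
(582, 71, 78) [317.64383555 334.38876822]
(517, 37.4, 75) [319.57209763 270.00546895]
```

View pics/w1.png

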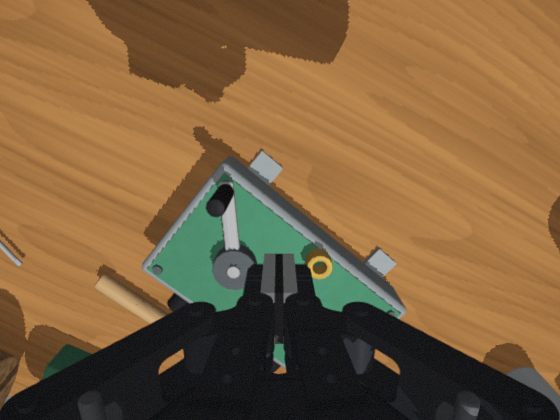

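The wrist view shows the post top at (216,206) and the hub bolt at (233,271), within about 3 px of my predictions. The closed fingers are clear of the lever, so I'll descend and approach.

{"fn": "drive_tool", "kwargs": {"steps": [[0, 0, 0.036, 0, 0], [0, 0, 0.036, 0, 0], [0, 0, 0.036, 0, 0], [0, 0, 0.036, 0, 0], [0, 0, 0, 0, 0], [0.001, -0.008, 0, 0, 0], [0.001, -0.008, 0, 0, 0], [0, -0.006, 0, 0, 0], [0, 0, 0, 0, 0], [0, 0, 0, 0, 0]]}}

```text
clock: 2.75
position: [473.6, -55.8, 88.1]
ee_rot: [-0.232, 0.973, 0.0, 0.001]
contact_force: [0.5, 0.4, -0.1]
gripper_width: 0.1
```

Run:
```python
from h import *
t,s=T();print(s["position"],s["contact_force"],s["wrist_torque"]);p,d=arm.get_image("wrist");cv2.imwrite("pics/w2.png",p)
```

```text
[473.60806562 -55.83599155  88.09245566] [ 0.51144966  0.40828125 -0.08407091] [-0.02093761 -0.02172027  0.011566  ]
```

View pics/w2.png

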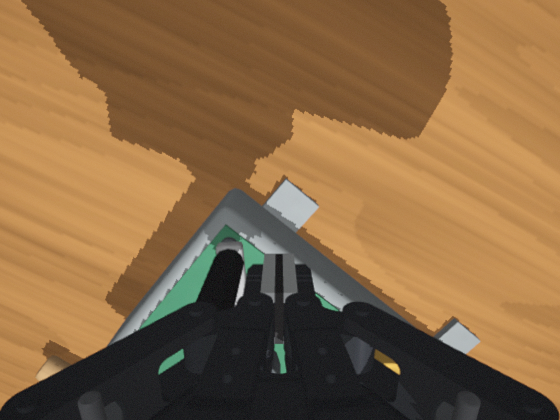

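The post sits left of the fingers with about a 9 mm gap: its base is at (230,245) and the finger edge is near x 250. I'll make contact and swing the first 0.6 rad or so, well short of the earliest stop.

{"fn": "drive_tool", "kwargs": {"steps": [[0, -0.004, 0.001, 0, 0], [0, -0.004, 0, 0, 0], [0, -0.003, 0, 0, 0], [0.0007, -0.004, 0, -2.86, 0], [0.0007, -0.004, 0, -2.86, 0], [0.0007, -0.004, 0, -2.86, 0], [0.0007, -0.004, 0, -2.86, 0], [0.0007, -0.004, 0, -2.86, 0], [0.0007, -0.004, 0, -2.86, 0], [0, 0, 0, 0, 0], [0, 0, 0, 0, 0]]}}

```text
clock: 3.9
position: [489.2, -87.4, 86.8]
ee_rot: [-0.375, 0.927, -0.0, 0.001]
contact_force: [0.7, 2.3, 3.4]
gripper_width: -0.2
```

```bash
cat > st.py <<'E'
from h import *
import sys
A=np.array([556.8,-36]) if len(sys.argv)<2 or sys.argv[1]!="s" else np.array([582.,71])
t,s=T();v=s["position"][:2]-A;b=np.array([v@t[:2,0],v@t[:2,1]])
f=s["contact_force"]@t[:3,:3]
print("clk",s["clock"],"pos",s["position"].round(1),"tool-y heading",np.degrees(np.arctan2(-t[1,1],-t[0,1])).round(2),"rel axis (toolx,tooly)",b.round(1),"force tool",f.round(2),"tq",s["wrist_torque"].round(2))
E
python3 st.py
python3 - <<'E'
from h import *
p,d=arm.get_image("wrist");cv2.imwrite("pics/w3.png",p)
E
```

```text
clk 3.9 pos [489.2 -87.4  86.8] tool-y heading -46.0 rel axis (toolx,tooly) [84.3 10. ] force tool [-2.05  1.15 -3.38] tq [ 0.3  -0.33 -0.  ]
```

View pics/w3.png

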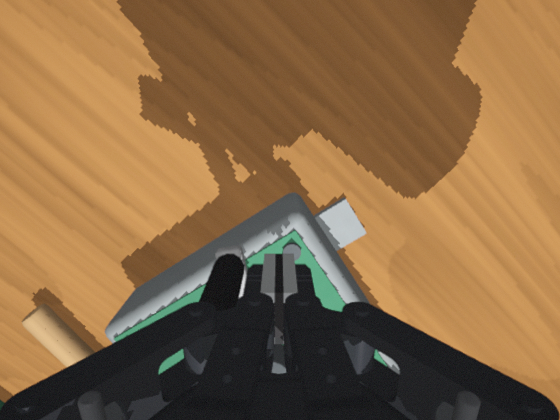

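{"fn": "drive_tool", "kwargs": {"steps": [[0.0003, -0.004, -0.0005, -3.3, 0], [0.0003, -0.004, 0, -3.3, 0], [0.0003, -0.004, 0, -3.3, 0], [0.0003, -0.004, 0, -3.3, 0], [0.0003, -0.004, 0, -3.3, 0], [0.0003, -0.004, 0, -3.3, 0], [0.0003, -0.004, 0, -3.3, 0], [0, 0, 0, 0, 0], [0, 0, 0, 0, 0]]}}

```text
clock: 4.85
position: [507.6, -106.6, 86.6]
ee_rot: [-0.552, 0.834, 0.001, -0.002]
contact_force: [-2.0, -2.7, 5.0]
gripper_width: -0.8
```

```bash
python3 st.py
python3 - <<'E'
from h import *
p,d=arm.get_image("top");cv2.imwrite("pics/t4.png",cv2.resize(p[120:270,180:380],None,fx=4,fy=4,interpolation=cv2.INTER_CUBIC))
E
```

```text
clk 4.85 pos [ 507.6 -106.6   86.6] tool-y heading -22.96 rel axis (toolx,tooly) [84.1 17.7] force tool [ 3.28  0.79 -4.98] tq [-0.68  0.51 -0.  ]
```

View pics/t4.png

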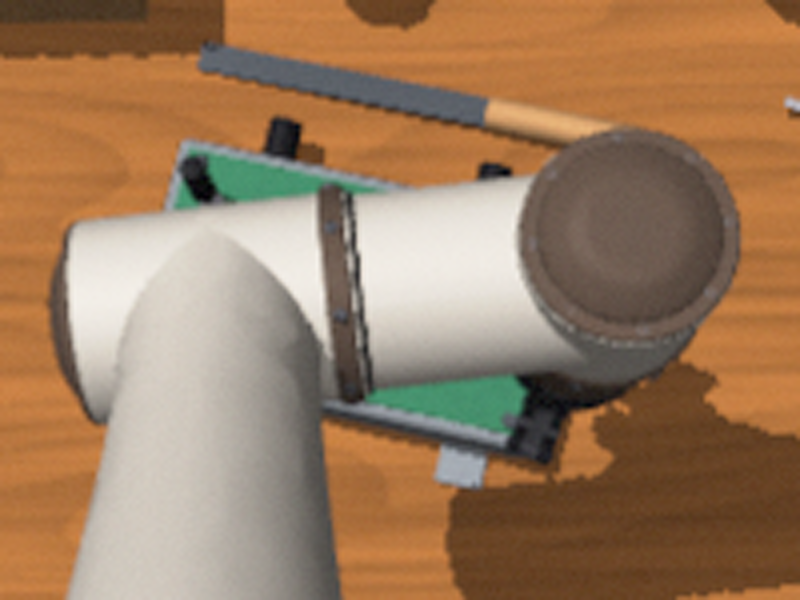

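```bash
python3 - <<'E'
from h import *
p,d=arm.get_image("wrist");cv2.imwrite("pics/w5.png",p)
p,d=arm.get_image("scene");cv2.imwrite("pics/s5.png",cv2.resize(p[130:300,180:380],None,fx=3.5,fy=3.5,interpolation=cv2.INTER_CUBIC))
E
python3 st.py
```

```text
clk 5.0 pos [ 507.8 -106.2   86.5] tool-y heading -22.94 rel axis (toolx,tooly) [83.7 17.8] force tool [ 4.82  1.92 -4.74] tq [-0.87  0.81 -0.1 ]
```

View pics/w5.png

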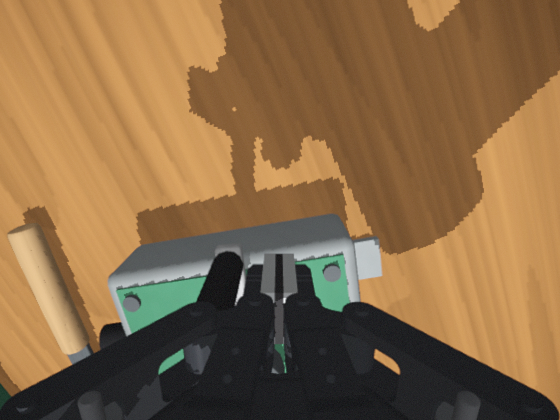

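View pics/s5.png

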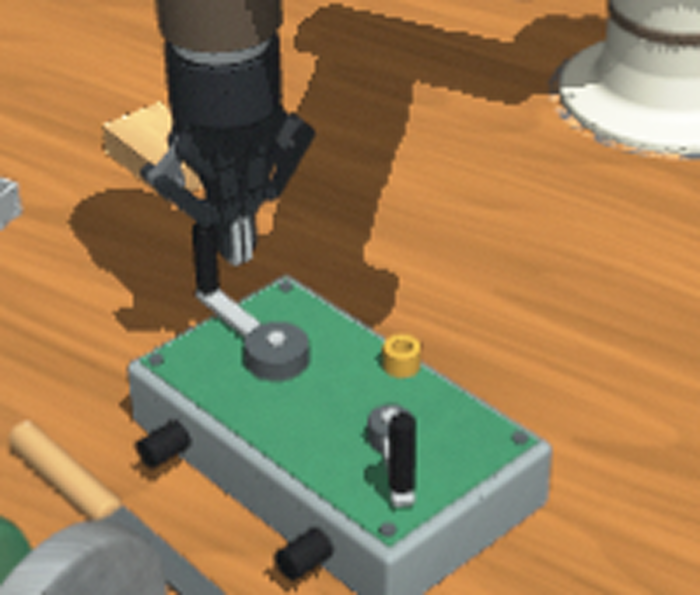

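The scene view shows the post top right under the flared finger link, which explains the 5 N upward force. I'll raise the tool so that only the fingertip pad touches the post.

{"fn": "drive_tool", "kwargs": {"steps": [[-0.001, 0.002, -0.006, 0, 0], [-0.001, 0, -0.007, 0, 0], [0, 0, 0, 0, 0], [0, 0, 0, 0, 0]]}}

```text
clock: 5.4
position: [508.7, -102.6, 100.0]
ee_rot: [-0.553, 0.833, -0.0, 0.001]
contact_force: [0.4, 0.2, 0.3]
gripper_width: 0.2
```

```bash
python3 st.py
python3 - <<'E'
from h import *
p,d=arm.get_image("wrist");cv2.imwrite("pics/w6.png",p)
E
```

```text
clk 5.4 pos [ 508.7 -102.6  100. ] tool-y heading -22.86 rel axis (toolx,tooly) [80.1 18.5] force tool [-0.31 -0.28 -0.3 ] tq [-0.    0.01  0.01]
```

View pics/w6.png

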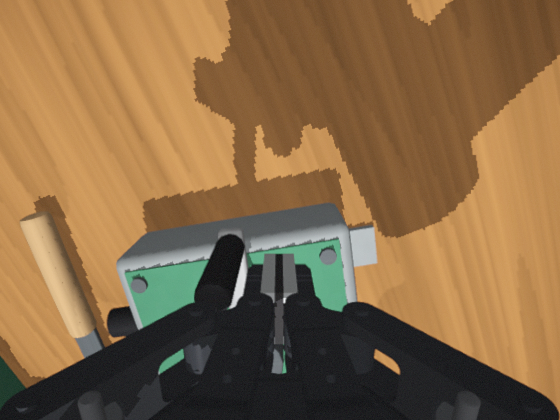

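Run:
```python
from h import *
t,s=T()
for uv,z in (((231,240),71),((232,238),71)):
    X=atz("wrist",uv,z,t)[:2]
    r=X-[556.8,-36];tl=np.linalg.inv(t)@np.r_[X,z,1]
    print(X,np.hypot(*r),np.degrees(np.arctan2(r[1],r[0])),tl)
```

```text
[ 530.29167781 -116.73381889] 84.97435293958272 -108.17719241213553 [  4.44198679 -25.63136965  28.79653784   1.        ]
[ 529.28440498 -117.5852968 ] 86.10034044056172 -108.63727992807469 [  5.61795847 -25.03412305  28.79597644   1.        ]
```

{"fn": "drive_tool", "kwargs": {"steps": [[0.0005, -0.004, 0, -2, 0], [0.0005, -0.004, 0, -2, 0], [0, -0.002, 0, -1, 0], [0, 0, 0, 0, 0]]}}

```text
clock: 5.85
position: [516.8, -107.6, 99.5]
ee_rot: [-0.588, 0.809, 0.0, -0.001]
contact_force: [-1.6, -0.1, 1.1]
gripper_width: 0.1
```

{"fn": "drive_tool", "kwargs": {"steps": [[0.0002, -0.002, 0, -1.4, 0], [0, 0, 0, 0, 0]]}}

```text
clock: 6.05
position: [518.5, -108.5, 99.5]
ee_rot: [-0.599, 0.801, 0.0, -0.001]
contact_force: [-1.7, -0.7, 0.8]
gripper_width: 0.0
```

```bash
python3 st.py
python3 - <<'E'
from h import *
p,d=arm.get_image("wrist");cv2.imwrite("pics/w7.png",p[180:400,130:430])
E
```

```text
clk 6.05 pos [ 518.5 -108.5   99.5] tool-y heading -16.46 rel axis (toolx,tooly) [80.4 16.1] force tool [ 1.18  1.39 -0.76] tq [-0.21  0.49 -0.09]
```

View pics/w7.png

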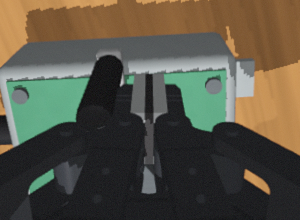

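{"fn": "drive_tool", "kwargs": {"steps": [[0.0005, -0.003, 0, -2.15, 0], [0, 0, 0, 0, 0]]}}

```text
clock: 6.3
position: [521.6, -109.8, 99.5]
ee_rot: [-0.613, 0.79, 0.0, -0.0]
contact_force: [-2.0, -0.7, 0.1]
gripper_width: 0.1
```

{"fn": "drive_tool", "kwargs": {"steps": [[0.0005, -0.003, 0, -2.15, 0], [0, 0, 0, 0, 0]]}}

```text
clock: 6.5
position: [524.5, -111.0, 99.6]
ee_rot: [-0.628, 0.778, 0.0, -0.0]
contact_force: [-1.5, 0.0, -0.8]
gripper_width: 0.0
```

{"fn": "drive_tool", "kwargs": {"steps": [[0.0005, -0.003, 0, -2.15, 0], [0, 0, 0, 0, 0]]}}

```text
clock: 6.7
position: [527.4, -112.1, 99.7]
ee_rot: [-0.642, 0.767, -0.0, 0.0]
contact_force: [-1.5, -0.2, -0.5]
gripper_width: 0.1
```

{"fn": "drive_tool", "kwargs": {"steps": [[0.0005, -0.003, 0, -2.15, 0], [0, 0, 0, 0, 0]]}}

```text
clock: 6.9
position: [530.4, -113.0, 99.7]
ee_rot: [-0.656, 0.755, -0.0, 0.0]
contact_force: [-1.0, 0.0, 0.5]
gripper_width: -0.0
```

{"fn": "drive_tool", "kwargs": {"steps": [[0.0005, -0.003, 0, -2.15, 0], [0, 0, 0, 0, 0]]}}

```text
clock: 7.1
position: [533.3, -113.9, 99.7]
ee_rot: [-0.67, 0.742, -0.0, 0.0]
contact_force: [-0.9, -0.1, -0.5]
gripper_width: 0.0
```

{"fn": "drive_tool", "kwargs": {"steps": [[0.0003, -0.003, 0, -2.15, 0], [0, 0, 0, 0, 0]]}}

```text
clock: 7.3
position: [536.2, -114.6, 99.8]
ee_rot: [-0.684, 0.729, -0.0, 0.0]
contact_force: [-1.7, -1.1, -0.5]
gripper_width: -0.4
```

```bash
python3 st.py
python3 - <<'E'
from h import *
p,d=arm.get_image("wrist");cv2.imwrite("pics/w8.png",p[180:400,130:430])
E
```

```text
clk 7.3 pos [ 536.2 -114.6   99.8] tool-y heading -3.68 rel axis (toolx,tooly) [79.7 15.5] force tool [1.16 1.59 0.47] tq [-0.21  0.39 -0.04]
```

View pics/w8.png

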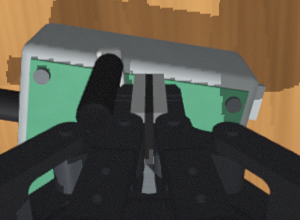

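{"fn": "drive_tool", "kwargs": {"steps": [[0.0005, -0.003, 0, -2.15, 0], [0, 0, 0, 0, 0]]}}

```text
clock: 7.55
position: [539.3, -115.2, 99.9]
ee_rot: [-0.698, 0.716, -0.0, 0.0]
contact_force: [-1.2, -1.1, -1.1]
gripper_width: -0.1
```

{"fn": "drive_tool", "kwargs": {"steps": [[0.0005, -0.003, 0, -2.15, 0], [0, 0, 0, 0, 0]]}}

```text
clock: 7.75
position: [542.3, -115.8, 99.9]
ee_rot: [0.711, -0.703, 0.0, -0.0]
contact_force: [-1.1, -1.1, -0.3]
gripper_width: -0.3
```

{"fn": "drive_tool", "kwargs": {"steps": [[0.0005, -0.003, 0, -2.15, 0], [0, 0, 0, 0, 0]]}}

```text
clock: 7.95
position: [545.3, -116.2, 99.9]
ee_rot: [0.724, -0.69, 0.0, -0.0]
contact_force: [-1.3, -1.2, -1.0]
gripper_width: 0.0
```

{"fn": "drive_tool", "kwargs": {"steps": [[0.0005, -0.003, 0, -2.15, 0], [0, 0, 0, 0, 0]]}}

```text
clock: 8.15
position: [548.3, -116.6, 99.9]
ee_rot: [0.737, -0.676, 0.0, -0.0]
contact_force: [-1.5, 0.0, -0.4]
gripper_width: -0.1
```

{"fn": "drive_tool", "kwargs": {"steps": [[0.0005, -0.003, 0, -2.15, 0], [0, 0, 0, 0, 0]]}}

```text
clock: 8.35
position: [551.4, -116.8, 99.9]
ee_rot: [0.749, -0.662, 0.0, -0.0]
contact_force: [-1.4, -1.1, -0.1]
gripper_width: -0.0
```

{"fn": "drive_tool", "kwargs": {"steps": [[0.0005, -0.003, 0, -2.15, 0], [0, 0, 0, 0, 0]]}}

```text
clock: 8.55
position: [554.4, -117.0, 99.9]
ee_rot: [0.762, -0.648, 0.0, -0.0]
contact_force: [-1.1, -1.0, 0.1]
gripper_width: 0.2
```

{"fn": "drive_tool", "kwargs": {"steps": [[0.0005, -0.003, 0, -2.15, 0], [0, 0, 0, 0, 0]]}}

```text
clock: 8.75
position: [557.4, -117.0, 99.9]
ee_rot: [0.774, -0.634, 0.0, -0.0]
contact_force: [-1.6, -1.8, -0.2]
gripper_width: -0.1
```

{"fn": "drive_tool", "kwargs": {"steps": [[0.0004, -0.003, 0, -2.15, 0], [0, 0, 0, 0, 0]]}}

```text
clock: 8.95
position: [560.3, -116.8, 99.9]
ee_rot: [0.785, -0.619, 0.0, -0.0]
contact_force: [-1.1, -1.5, 0.0]
gripper_width: 0.0
```

{"fn": "drive_tool", "kwargs": {"steps": [[0.0004, -0.003, 0, -2.15, 0], [0, 0, 0, 0, 0]]}}

```text
clock: 9.15
position: [562.0, -116.9, 99.8]
ee_rot: [0.797, -0.604, -0.001, 0.001]
contact_force: [-4.3, -2.0, 2.0]
gripper_width: 0.3
```

```bash
python3 st.py
```

```text
clk 9.15 pos [ 562.  -116.9   99.8] tool-y heading 15.66 rel axis (toolx,tooly) [79.3 16.8] force tool [ 0.79  4.66 -1.99] tq [-0.71  1.   -0.03]
```

{"fn": "drive_tool", "kwargs": {"steps": [[0, 0, 0, 0, 0]]}}

```text
clock: 9.25
position: [562.0, -116.9, 99.8]
ee_rot: [0.797, -0.604, -0.001, 0.001]
contact_force: [-4.1, -2.9, 1.9]
gripper_width: 0.1
```

```bash
python3 st.py
```

```text
clk 9.25 pos [ 562.  -116.9   99.8] tool-y heading 15.65 rel axis (toolx,tooly) [79.3 16.8] force tool [ 1.68  4.74 -1.85] tq [-0.79  1.14 -0.  ]
```

{"fn": "drive_tool", "kwargs": {"steps": [[0, -0.0015, 0, 0, 0], [0, 0, 0, 0, 0]]}}

```text
clock: 9.45
position: [562.6, -116.8, 99.8]
ee_rot: [0.797, -0.604, -0.002, 0.002]
contact_force: [-6.5, -3.8, 3.4]
gripper_width: 0.1
```

```bash
python3 st.py
```

```text
clk 9.45 pos [ 562.6 -116.8   99.8] tool-y heading 15.64 rel axis (toolx,tooly) [79.3 16.2] force tool [ 1.88  7.25 -3.38] tq [-0.97  1.69 -0.07]
```

{"fn": "drive_tool", "kwargs": {"steps": [[0, -0.001, 0, 0, 0], [0, 0, 0, 0, 0], [0, 0, 0, 0, 0]]}}

```text
clock: 9.75
position: [562.9, -116.7, 99.8]
ee_rot: [0.797, -0.604, -0.002, 0.002]
contact_force: [-8.5, -4.1, 3.6]
gripper_width: 0.1
```

```bash
python3 st.py
```

```text
clk 9.75 pos [ 562.9 -116.7   99.8] tool-y heading 15.63 rel axis (toolx,tooly) [79.3 15.8] force tool [ 1.61  9.31 -3.54] tq [-1.07  1.97  0.01]
```

The isolator is home with 9.3 N tangential, and the post no longer advances. I'll back off, rise, and check the lever.

{"fn": "drive_tool", "kwargs": {"steps": [[0, 0.004, 0, 0, 0], [0, 0.008, 0, 0, 0], [0, 0.012, 0, 0, 0], [0, 0, -0.03, 0, 0], [0, 0, -0.04, 0, 0], [0, 0, -0.01, 0, 0], [0, 0, 0, 0, 0]]}}

```text
clock: 10.45
position: [543.6, -122.1, 182.1]
ee_rot: [0.797, -0.603, 0.002, -0.002]
contact_force: [-0.1, -0.2, -0.4]
gripper_width: -0.2
```

```bash
python3 st.py
python3 - <<'E'
from h import *
t,s=T();print(s["joints"].round(3))
p,d=arm.get_image("wrist");cv2.imwrite("pics/w9.png",p)
c=t[:2,:2].T@(np.array([653.5,77.3])-s["position"][:2]);print("shift tool",c)
for X in [(582,71,78),(628.5,108.5,127)]: print(proj("wrist",X,t))
E
```

```text
clk 10.45 pos [ 543.6 -122.1  182.1] tool-y heading 15.77 rel axis (toolx,tooly) [79.3 36.1] force tool [0.19 0.21 0.38] tq [-0.02 -0.04 -0.03]
[ 0.07   0.308 -0.238 -0.    -1.019  0.205]
shift tool [-162.07851116 -159.92607767]
[183.29232255 386.45815696]
[107.02509745 450.00494175]
```

View pics/w9.png

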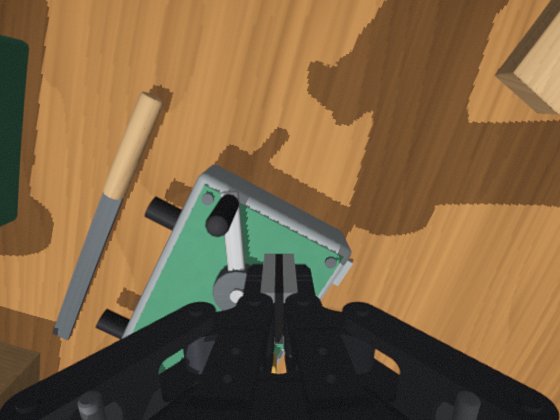

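{"fn": "drive_tool", "kwargs": {"steps": [[-0.027, -0.0267, 0, 0, 0], [-0.027, -0.0267, 0, 0, 0], [-0.027, -0.0267, 0, 0, 0], [-0.027, -0.0267, 0, 0, 0], [-0.027, -0.0267, 0, 0, 0], [-0.027, -0.0267, 0, 0, 0], [0, 0, 0, 8.4, 0], [0, 0, 0, 8.4, 0], [0, 0, 0, 8.4, 0], [0, 0, 0, 8.4, 0], [0, 0, 0, 8.4, 0], [0, 0, 0, 8.4, 0], [0, 0, 0, 8.4, 0], [0, 0, 0, 8.4, 0], [0, 0, 0, 0, 0], [0, 0, 0, 0, 0]]}}

```text
clock: 12.1
position: [652.0, 77.0, 178.0]
ee_rot: [-0.332, 0.943, 0.0, -0.001]
contact_force: [-0.7, 0.7, 0.3]
gripper_width: -0.2
```

```bash
python3 st.py s
python3 - <<'E'
from h import *
t,s=T();print(s["joints"].round(3))
p,d=arm.get_image("wrist");cv2.imwrite("pics/w10.png",p)
p,d=arm.get_image("scene");cv2.imwrite("pics/s10.png",cv2.resize(p[130:300,180:380],None,fx=3.5,fy=3.5,interpolation=cv2.INTER_CUBIC))
for X in [(582,71,78),(628.5,108.5,127),(517,37.4,75)]: print(proj("wrist",X,t))
E
```

```text
clk 12.1 pos [652.  77. 178.] tool-y heading -51.27 rel axis (toolx,tooly) [-58.4 -39.1] force tool [ 0.15  1.   -0.27] tq [ 0.   -0.    0.02]
[ 0.363  0.477  0.019 -0.    -1.115 -1.258]
[333.59866321 130.65208854]
[342.08787286 235.28023397]
[358.67099565  21.26037061]
```

View pics/w10.png

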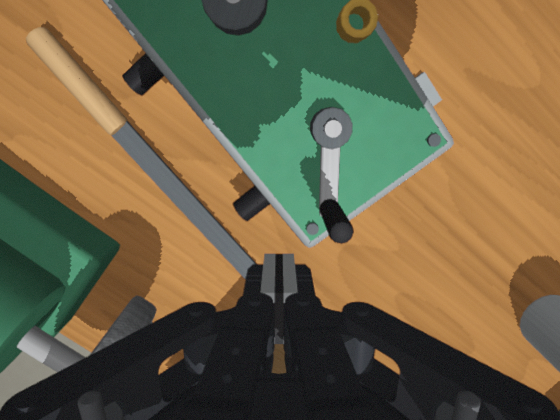

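View pics/s10.png

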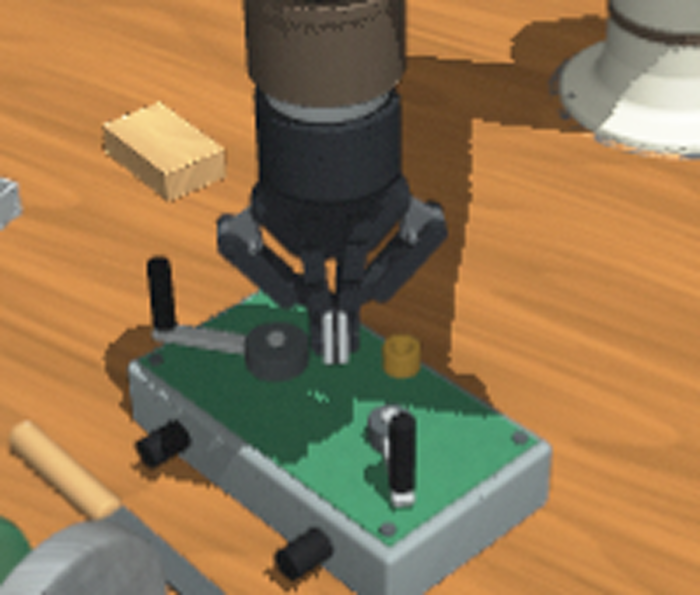

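{"fn": "drive_tool", "kwargs": {"steps": [[0, 0, 0.036, 0, 0], [0, 0, 0.03, 0, 0], [0, 0, 0.01, 0, 0], [0, 0, 0, 0, 0], [0.0005, 0.007, 0, 0, 0], [0, 0.006, 0, 0, 0], [0, 0.004, 0, 0, 0], [0, 0, 0, 0, 0], [0, 0, 0, 0, 0]]}}

```text
clock: 13.1
position: [641.8, 90.4, 104.5]
ee_rot: [-0.33, 0.944, 0.0, 0.001]
contact_force: [-0.7, 0.6, 0.0]
gripper_width: 0.0
```

```bash
python3 st.py s
python3 - <<'E'
from h import *
p,d=arm.get_image("wrist");cv2.imwrite("pics/w11.png",p[100:400,130:530])
E
```

```text
clk 13.1 pos [641.8  90.4 104.5] tool-y heading -51.4 rel axis (toolx,tooly) [-58.8 -22.1] force tool [ 0.17  0.87 -0.01] tq [-0.05  0.02  0.  ]
```

View pics/w11.png

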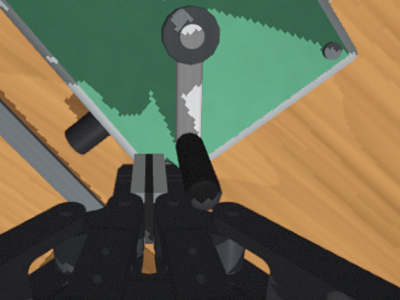

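{"fn": "drive_tool", "kwargs": {"steps": [[0, 0.003, 0.001, 0, 0], [0, 0.003, 0.001, 0, 0], [-0.0006, 0.003, 0, -2.86, 0], [-0.0006, 0.003, 0, -2.86, 0], [0, 0, 0, 0, 0]]}}

```text
clock: 13.65
position: [635.4, 100.5, 102.2]
ee_rot: [-0.377, 0.926, -0.0, 0.001]
contact_force: [1.3, -0.3, 1.2]
gripper_width: -0.1
```

```bash
python3 st.py s
```

```text
clk 13.65 pos [635.4 100.5 102.2] tool-y heading -45.69 rel axis (toolx,tooly) [-58.9 -16.2] force tool [-0.74 -1.08 -1.23] tq [-0.15 -0.37 -0.02]
```

{"fn": "drive_tool", "kwargs": {"steps": [[-0.0006, 0.003, 0, -2.86, 0], [-0.0006, 0.003, 0, -2.86, 0], [0, 0, 0, 0, 0]]}}

```text
clock: 13.95
position: [631.9, 105.6, 102.0]
ee_rot: [-0.422, 0.906, -0.0, 0.001]
contact_force: [1.6, -0.1, 0.1]
gripper_width: -0.3
```

{"fn": "drive_tool", "kwargs": {"steps": [[-0.0006, 0.003, 0, -2.86, 0], [0, 0, 0, 0, 0]]}}

```text
clock: 14.15
position: [629.9, 107.8, 101.9]
ee_rot: [-0.445, 0.896, 0.0, 0.0]
contact_force: [2.0, 0.8, 0.4]
gripper_width: -0.2
```

{"fn": "drive_tool", "kwargs": {"steps": [[-0.0006, 0.003, 0, -2.86, 0], [0, 0, 0, 0, 0]]}}

```text
clock: 14.35
position: [627.7, 110.1, 101.8]
ee_rot: [-0.467, 0.884, 0.0, 0.0]
contact_force: [2.4, -0.2, 0.4]
gripper_width: 0.0
```

{"fn": "drive_tool", "kwargs": {"steps": [[-0.0006, 0.003, 0, -2.86, 0], [0, 0, 0, 0, 0]]}}

```text
clock: 14.55
position: [625.4, 112.2, 101.7]
ee_rot: [-0.488, 0.873, 0.0, -0.0]
contact_force: [1.7, -0.5, -0.3]
gripper_width: -0.1
```

```bash
python3 st.py s
python3 - <<'E'
from h import *
p,d=arm.get_image("wrist");cv2.imwrite("pics/w12.png",p[100:400,130:530])
E
```

```text
clk 14.55 pos [625.4 112.2 101.7] tool-y heading -31.53 rel axis (toolx,tooly) [-57.8 -15.5] force tool [-0.44 -1.7   0.25] tq [ 0.08 -0.51  0.  ]
```

View pics/w12.png

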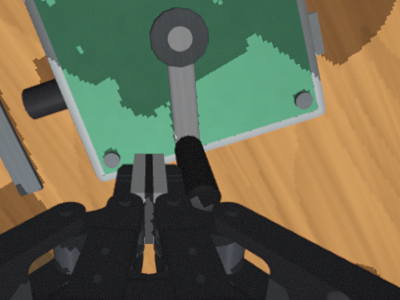

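It has moved about 0.34 rad with only friction of about 1.7 N, so the interlock is free. I'll continue faster, stopping well short of the stop.

{"fn": "drive_tool", "kwargs": {"steps": [[-0.0007, 0.003, 0, -2.86, 0], [-0.0007, 0.003, 0, -2.86, 0], [-0.0007, 0.003, 0, -2.86, 0], [-0.0007, 0.003, 0, -2.86, 0], [-0.0007, 0.003, 0, -2.86, 0], [-0.0007, 0.003, 0, -2.86, 0], [0, 0, 0, 0, 0]]}}

```text
clock: 15.3
position: [610.4, 123.2, 101.6]
ee_rot: [-0.613, 0.79, 0.0, -0.0]
contact_force: [1.5, 0.9, 0.4]
gripper_width: -0.1
```

```bash
python3 st.py s
```

```text
clk 15.3 pos [610.4 123.2 101.6] tool-y heading -14.36 rel axis (toolx,tooly) [-57.6 -14.6] force tool [-1.25 -1.23 -0.42] tq [ 0.14 -0.3  -0.02]
```

{"fn": "drive_tool", "kwargs": {"steps": [[-0.0007, 0.003, 0, -2.86, 0], [-0.0007, 0.003, 0, -2.86, 0], [-0.0007, 0.003, 0, -2.86, 0], [-0.0007, 0.003, 0, -2.86, 0], [-0.0007, 0.003, 0, -2.86, 0], [0, 0, 0, 0, 0]]}}

```text
clock: 15.9
position: [596.1, 128.6, 101.6]
ee_rot: [-0.707, 0.708, 0.0, -0.001]
contact_force: [0.6, 0.2, 1.2]
gripper_width: 0.2
```

```bash
python3 st.py s
python3 - <<'E'
from h import *
p,d=arm.get_image("wrist");cv2.imwrite("pics/w13.png",p[100:400,130:530])
E
```

```text
clk 15.9 pos [596.1 128.6 101.6] tool-y heading -0.08 rel axis (toolx,tooly) [-57.7 -14. ] force tool [-0.16 -0.59 -1.16] tq [-0.06 -0.29  0.02]
```

View pics/w13.png

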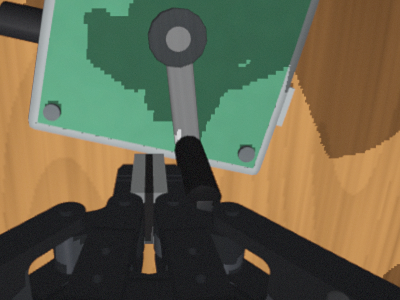

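{"fn": "drive_tool", "kwargs": {"steps": [[-0.0007, 0.003, 0, -2.7, 0], [-0.0007, 0.003, 0, -2.7, 0], [-0.0007, 0.003, 0, -2.7, 0], [0, 0, 0, 0, 0]]}}

```text
clock: 16.35
position: [587.2, 130.3, 101.7]
ee_rot: [0.755, -0.656, -0.0, 0.0]
contact_force: [1.0, -1.0, 0.4]
gripper_width: -0.0
```

{"fn": "drive_tool", "kwargs": {"steps": [[-0.0007, 0.003, 0, -2.7, 0], [0, 0, 0, 0, 0]]}}

```text
clock: 16.55
position: [584.3, 130.6, 101.7]
ee_rot: [0.77, -0.638, -0.0, 0.0]
contact_force: [0.5, 0.0, 0.4]
gripper_width: -0.1
```

```bash
python3 st.py s
```

```text
clk 16.55 pos [584.3 130.6 101.7] tool-y heading 10.72 rel axis (toolx,tooly) [-58.2 -13.3] force tool [ 0.07 -0.47 -0.35] tq [-0.16 -0.4  -0.05]
```

{"fn": "drive_tool", "kwargs": {"steps": [[-0.0005, 0.003, 0, -2.7, 0], [0, 0, 0, 0, 0]]}}

```text
clock: 16.75
position: [581.3, 130.7, 101.8]
ee_rot: [0.785, -0.62, -0.0, 0.0]
contact_force: [1.6, -1.0, -0.2]
gripper_width: 0.1
```

{"fn": "drive_tool", "kwargs": {"steps": [[-0.0005, 0.003, 0, -2.7, 0], [0, 0, 0, 0, 0]]}}

```text
clock: 16.95
position: [578.4, 130.6, 101.8]
ee_rot: [0.799, -0.601, -0.0, -0.0]
contact_force: [2.0, -0.5, -0.8]
gripper_width: 0.2
```

{"fn": "drive_tool", "kwargs": {"steps": [[-0.0005, 0.0025, 0, -2.4, 0], [0, 0, 0, 0, 0]]}}

```text
clock: 17.15
position: [577.2, 130.9, 101.9]
ee_rot: [0.812, -0.584, 0.001, -0.001]
contact_force: [5.3, 0.3, -2.3]
gripper_width: -0.1
```

{"fn": "drive_tool", "kwargs": {"steps": [[0, 0.0015, 0, 0, 0], [0, 0, 0, 0, 0]]}}

```text
clock: 17.35
position: [576.9, 130.8, 102.0]
ee_rot: [0.812, -0.584, 0.002, -0.002]
contact_force: [6.3, 0.7, -4.4]
gripper_width: 0.1
```

```bash
python3 st.py s
```

```text
clk 17.35 pos [576.9 130.8 102. ] tool-y heading 18.52 rel axis (toolx,tooly) [-58.3 -14.2] force tool [ 1.37 -6.19  4.48] tq [-0.   -2.1   0.07]
```

{"fn": "drive_tool", "kwargs": {"steps": [[0, 0.0012, 0, 0, 0], [0, 0, 0, 0, 0], [0, 0, 0, 0, 0]]}}

```text
clock: 17.65
position: [576.6, 130.7, 102.0]
ee_rot: [0.812, -0.584, 0.002, -0.003]
contact_force: [8.9, -0.6, -5.7]
gripper_width: 0.0
```

```bash
python3 st.py s
```

```text
clk 17.65 pos [576.6 130.7 102. ] tool-y heading 18.53 rel axis (toolx,tooly) [-58.3 -13.8] force tool [ 3.42 -8.24  5.76] tq [ 0.08 -2.61  0.02]
```

{"fn": "drive_tool", "kwargs": {"steps": [[0, 0.0008, 0, 0, 0], [0, 0, 0, 0, 0], [0, 0, 0, 0, 0]]}}

```text
clock: 17.95
position: [576.4, 130.6, 102.1]
ee_rot: [0.812, -0.584, 0.002, -0.004]
contact_force: [10.7, 0.4, -6.5]
gripper_width: -0.8
```

```bash
python3 st.py s
```

```text
clk 17.95 pos [576.4 130.6 102.1] tool-y heading 18.53 rel axis (toolx,tooly) [-58.3 -13.6] force tool [  3.04 -10.21   6.54] tq [ 0.12 -2.97  0.04]
```

The selector is home at about 10 N. I'll back off, rise clear, and move aside so I can look.

{"fn": "drive_tool", "kwargs": {"steps": [[0, -0.003, 0, 0, 0], [0, -0.008, 0, 0, 0], [0, -0.012, 0, 0, 0], [0, 0, -0.03, 0, 0], [0, 0, -0.045, 0, 0], [0, 0, -0.045, 0, 0], [-0.04, 0, -0.02, 0, 0], [-0.045, 0, 0, 0, 0], [-0.045, 0, 0, 0, 0], [-0.045, 0, 0, 0, 0], [-0.045, 0, 0, 0, 0], [0, 0, 0, 0, 0], [0, 0, 0, 0, 0]]}}

```text
clock: 19.25
position: [522.9, 345.8, 241.1]
ee_rot: [0.813, -0.583, -0.0, 0.001]
contact_force: [0.1, -0.5, -0.4]
gripper_width: -0.1
```

```bash
python3 st.py s
python3 - <<'E'
from h import *
p,d=arm.get_image("top");cv2.imwrite("pics/t14.png",p)
p,d=arm.get_image("scene");cv2.imwrite("pics/s14.png",p)
E
```

```text
clk 19.25 pos [522.9 345.8 241.1] tool-y heading 18.7 rel axis (toolx,tooly) [-279.2  -32.1] force tool [0.46 0.1  0.43] tq [-0.07  0.01  0.01]
```

View pics/t14.png

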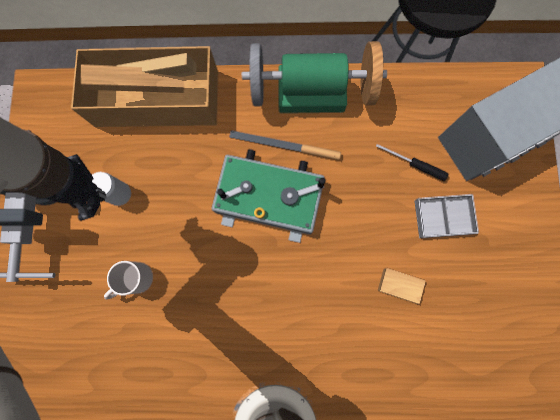

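View pics/s14.png

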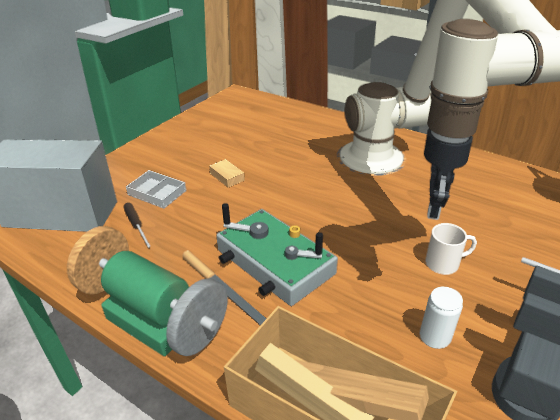

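Run:
```python
from h import *
p=cv2.imread("pics/t14.png");cv2.imwrite("pics/t14z.png",cv2.resize(p[145:245,200:335],None,fx=5.5,fy=5.5,interpolation=cv2.INTER_CUBIC))
a=cv2.imread("pics/top0.png").astype(int);print([(n,np.abs(p.astype(int)[s]-a[s]).max(2).mean().round(1)) for n,s in dict(tray=np.s_[190:243,412:480],oak=np.s_[265:308,375:430],driver=np.s_[140:185,370:450],file=np.s_[128:162,225:345],mug=np.s_[258:302,102:152],bush=np.s_[204:220,252:268]).items()])
```

```text
[('tray', np.float64(7.2)), ('oak', np.float64(7.2)), ('driver', np.float64(6.9)), ('file', np.float64(7.1)), ('mug', np.float64(6.1)), ('bush', np.float64(6.4))]
```

View pics/t14z.png

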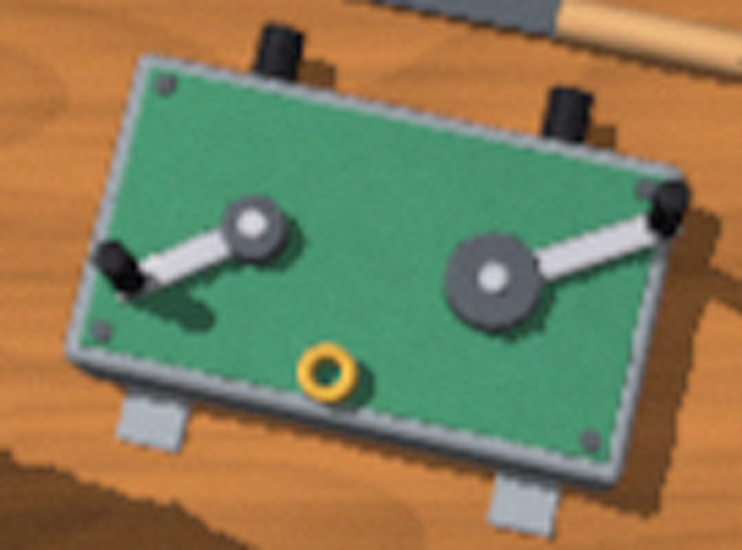

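The zoomed view shows the isolator about 1.4 rad round from its start and the selector at about +127 to +131 degrees. The bush and the other objects have not moved, and the robot is clear.

```bash
python3 -c "
from bench import arm
print(arm.job_done(), arm.read_state()['clock'])"
```

```text
the job is handed in; nothing more can be done
the job is handed in; nothing more can be done
```

Both levers are home against their stops, in the order asked, and the job is handed in at about 19 s. No verdict was reported.

- **Isolator:** I pushed its post counter-clockwise with closed fingers. It met its stop after about 1.4 rad of swing and I pressed it home with 9.3 N.
- **Selector:** It then turned past the 0.25 rad interlock range with only about 2 N of friction. It met its stop close to the expected +127° and I pressed it home with about 10 N. The last picture reads roughly 131° for the lever, which I put down to my rough pixel reading and perspective.
- **Last checks:** The final pictures show both levers where I left them. The bush, file, driver, tray, block and mug have not moved. The gripper partly hid the can from above, but it stands unmoved in the scene view. The robot is clear and reads no contact force.
- **What went wrong on the way:** Early in the isolator swing, the top of its post caught under a gripper finger link with about 5 N upward. I raised the tool 13 mm and carried on. At both stops some vertical force also showed, up to about 6.5 N at the selector. The highest total force I read was about 12.5 N, and readings come only at the end of each move.

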